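# Stand the milk jugs by size

## Task

Put the four steel milk jugs away in the walnut jug stand, one in each recess, in order of size: the smallest at the end by the coffee tamper, then step by step up to the largest at the end by the wooden sugar pot. Each jug is to stand upright and flat on the floor of its recess with its handle pointing straight out to the front of the stand, toward the worktop's front edge. Do not knock any jug over, and leave the tamper and the sugar pot where they are.

Things in the scene. Friction and masses are not known exactly. Their poses are not given: they have to be found in the camera images.
- jug_mini: Steel milk jug, the smallest of four, open, loose: spout on its +y side, strap handle on -y. 56 mm high; round body 42 mm across at the foot, 38 mm at the neck. Grip it across the body along its x axis, 40 mm above the foot, where it is 38 mm wide. Back of the handle 35 mm from the axis. Origin: centre of the underside, on the round axis; z up. 85 g, give or take 30 %.
- jug_small: Steel milk jug, the second smallest of four, open, loose: spout on its +y side, strap handle on -y. 68 mm high; round body 52 mm across at the foot, 47 mm at the neck. Grip it across the body along its x axis, 51 mm above the foot, where it is 47 mm wide. Back of the handle 43 mm from the axis. Origin: centre of the underside, on the round axis; z up. 130 g, give or take 30 %.
- jug_medium: Steel milk jug, the second largest of four, open, loose: spout on its +y side, strap handle on -y. 82 mm high; round body 62 mm across at the foot, 56 mm at the neck. Grip it across the body along its x axis, 61 mm above the foot, where it is 56 mm wide. Back of the handle 52 mm from the axis. Origin: centre of the underside, on the round axis; z up. 190 g, give or take 30 %.
- jug_large: Steel milk jug, the largest of four, loose: spout on its +y side, strap handle on -y. 96 mm high; round body 73 mm across at the foot, 66 mm from 50 mm up. Grip it across the body along its x axis, 70 mm above the foot. Origin: on the underside, 9 mm from the round axis toward the handle: the axis is at y = +9 mm, the handle's back at y = -54 mm; z up. 260 g, give or take 30 %.
- stand: Dark walnut board, 126 x 414 x 22 mm, fixed on the worktop. Four equal round recesses with black rubber floors, centres at x = 0, y = -147, -49, 49, 147 mm; 82 mm across (90 at the bevelled mouth), floor 12 mm above the board's underside, 10 mm below its top. Origin: centre of the underside; x to its back (away from the robot), y along the row to the left, z up.
- tamper: Coffee tamper: turned wooden handle upright on a steel disc 57 mm across, 82 mm high, loose. Marks one end of the stand: it stands on the worktop about 262 mm along the row from the stand's centre, off the left or the right end. Origin: centre of its underside.
- sugar_pot: Small turned wooden sugar pot, open, empty, 73 mm across, 35 mm high, loose. Stands on the worktop about 262 mm from the stand's centre, off the other end of the row. Origin: centre of its underside.

How it is judged:
At the end, for the whole second after the job is handed in: From the tamper's end to the sugar pot's, the four recesses hold the smallest, second smallest, second largest and largest jug, each foot on the recess floor (height within 3 mm), upright within 0.08 rad, handle to the stand's front within 25 degrees, released and at rest (z of jug_mini in the frame of stand between 0.009 and 0.015 m and angle between each of jug_mini, jug_small, jug_medium, jug_large's own z axis and vertical below 0.08 rad and angle between the y axis of each of jug_mini, jug_small, jug_medium, jug_large and the x axis of stand, either way round below 0.44 rad and linear speed of each of jug_mini, jug_small, jug_medium, jug_large below 0.02 m/s and z of jug_small in the frame of stand between 0.009 and 0.015 m and z of jug_medium in the frame of stand between 0.009 and 0.015 m and z of jug_large in the frame of stand between 0.009 and 0.015 m and ((y of tamper in the frame of stand above 0 m and x of jug_mini in the frame of stand between -0.023 and 0.023 m and y of jug_mini in the frame of stand between 0.124 and 0.17 m and x of stand in the frame of jug_mini above 0.02 m and x of jug_small in the frame of stand between -0.02 and 0.02 m and y of jug_small in the frame of stand between 0.029 and 0.069 m and x of stand in the frame of jug_small above 0.02 m and x of jug_medium in the frame of stand between -0.015 and 0.015 m and y of jug_medium in the frame of stand between -0.064 and -0.034 m and x of stand in the frame of jug_medium below -0.02 m and x of jug_large in the frame of stand between -0.021 and 0.003 m and y of jug_large in the frame of stand between -0.159 and -0.135 m and x of stand in the frame of jug_large below -0.02 m) or (y of tamper in the frame of stand below 0 m and x of jug_mini in the frame of stand between -0.023 and 0.023 m and y of jug_mini in the frame of stand between -0.17 and -0.124 m and x of stand in the frame of jug_mini below -0.02 m and x of jug_small in the frame of stand between -0.02 and 0.02 m and y of jug_small in the frame of stand between -0.069 and -0.029 m and x of stand in the frame of jug_small below -0.02 m and x of jug_medium in the frame of stand between -0.015 and 0.015 m and y of jug_medium in the frame of stand between 0.034 and 0.064 m and x of stand in the frame of jug_medium above 0.02 m and x of jug_large in the frame of stand between -0.021 and 0.003 m and y of jug_large in the frame of stand between 0.135 and 0.159 m and x of stand in the frame of jug_large above 0.02 m))); the robot touches nothing.
It fails at once if a jug is knocked over (angle between any of jug_mini, jug_small, jug_medium, jug_large's own z axis and vertical above 0.8 rad).
It fails at once if the tamper or the sugar pot is pushed away by more than 2 cm or knocked over (distance of any of tamper, sugar_pot from where it was at the start of the episode above 0.02 m or angle between any of tamper, sugar_pot's own z axis and vertical above 0.5 rad).
It also fails if it takes over 90 s, if anything falls off the work surface, if the arm or the gripper's body presses on something with over 40 N, if the wrist force passes 120 N, or if a joint passes its speed limit or range.

## Robot

A 6-joint arm with a two-finger parallel gripper is mounted at the origin on a cart in front of the work surface, level with it; the furniture and walls round the work are solid. World frame = base frame: x ahead of the robot, y to its left, z up, the work surface at z = 0. Lengths are in m, angles in rad, forces in N, time in s.
With the tool pointing down it reaches from about 0.375 to 0.975 m from the base axis. Payload 3.8 kg.
Tool frame: the origin (TCP) lies at the very end of the fingers, on their centre line; the grasp point (between the pads) lies 19 mm behind it; y points along the fingers, x is the direction in which the jaws open and shut, and the axes are right-handed (so a half turn about y gives the same grasp; the last joint's range is limited). The gripper opens to 85 mm and grips with 20 to 120 N. Pads are 22 mm wide; open, the fingers measure 114 mm over their backs; the gripper's body (76 mm by 85 mm) begins 54 mm behind the grasp point. The pads swing forward as they close: fully open they stand 13 mm farther back than shut.
Start: joints at [-0.037, 0.264, 1.604, -0, 1.274, -0.037], TCP at [0.675, -0, 0.231] pointing down, gripper open.
Joint ranges: [-2.63, 2.63], [-0.94, 2.18], [0.31, 2.57], [-1.31, 4.45], [0, 2.66], [-2.55, 2.55]. Speed limits (rad/s): [2.57, 2.57, 3.14, 3.14, 3.14, 3.14].

## Interface

Orientations are given as a rotation vector (axis times angle).
In Python, from workcell import bot, cams gives the robot as it stands.
- The arm moves only by the tool play_rows, never from a script. Its argument "motion" is a list of rows, each a list of 2 entries, a list of its own where there are three numbers: the shift along the world's x, y, z normalised to -1 to 1, where 1 is 400 mm, then the turn, a rotation vector about the world's x, y, z normalised to -1 to 1, where 1 is pi/4 rad. In form: [[[tx, ty, tz], [ax, ay, az]], ...]. A call has 1 to 10 rows; each row is the pose to reach, as a shift and turn from the pose commanded when the call began; what a row does not reach only later rows make up. A row lasts 1/8 s, in which the tool goes at most 62.5 mm and 10.7 degrees, less where a joint would pass 70% of its speed; a pose out of reach is approached as far as the arm can. A call with a number of a shift or a turn outside -1 to 1 is refused whole. A call with a gripper value outside its range is refused whole. "gripper" is the closure, from 0 (fully open) to 1 (shut), set as the call begins (left out, the last holds). The fingers move at their own pace and stop on an object; "squeeze" is the grip in N (left out, the last holds). Time passes only in rows, so rows that repeat a pose let the fingers close. It gives the time, the measured TCP pose, the force and the opening at its end, in the units of the state.
- bot.read_state(): the state, without advancing time (a new reading comes with each control period).
- cams.read_camera(name): name is "scene" or "side" or "wrist"; returns (picture, depth): 384x512x3 uint8, red, green, blue; 384x512 float32, m along the optical axis (not along the pixel's ray), 0 where there is no reading.
- cams.calibration(name): a dict with "mtx" (3x3 intrinsics, pixels), "R" (3x3) and "t" (3): a world point X has camera coordinates R X + t; the wrist camera has in their place "tool_from_camera" (4x4, takes a point from camera to tool coordinates, whose origin is the TCP and whose axes are the tool frame's). Camera axes: x right, y down, z forward; pixel columns grow to the right and rows downward; lengths in m; the calibration is good to about 2 mm. A picture is of the moment at which its call begins: read the wrist's pose just before it. calibration takes no time and is no camera call.
- bot.finish_job(): hands the job in, once; it reports no verdict.
Trained networks look in the newest picture that a camera, given by its name, has taken for a name from the list of things; names that differ only in an ending like _2 or _b are one class to them, and where a whole thing is asked for, a point or a joint stands for the part that bears it (a point fixed in the world has none). Each returns a list of dicts, best first, with "conf" (0 to 1); they miss things now and then, are a little off and sometimes report something else, mostly with a low value. They report only what shows in the picture. A call takes as long as a camera call.
- cams.recognise(camera, label): "xyz" ([x, y, z] in m, in the coordinates of the camera as it stood for that picture, good to about 4 mm: the middle of the surface that is visible of it).
- cams.regions_of(camera, label): "mask" (384x512 bool, what is visible of it).
- cams.mark_of(camera, label): "xyz" ([x, y, z] in m, in the coordinates of the camera as it stood for that picture, good to about 4 mm: a listed point, or the origin of a listed thing).
The state is a dict: "time": time; "q": joint angles; "joint_vel": joint speeds; "joint_torque": joint torques, N m; "tool_pos": TCP position; "tcp_rot": TCP orientation; "wrist_force": force on the tool from outside, world axes, zero at the start; "torque": the same for the moment, N m; "width": opening from 0.0 (shut) to 1.0 (fully open).
Only numpy, scipy, OpenCV 4.12 (cv2) and the standard library are available. Lean on these libraries where they do the work, as an engineer would, in place of code of your own. Each camera call takes 0.05 s, during which the arm holds its last target.

## Working session

There is one attempt and no reset: what is moved stays moved. The work goes in short steps, Python scripts to look and compute and a tool call to move; the robot and the scene stay as the last step left them, time stands still between calls to the robot, and variables do not carry over. Pictures are saved under pics/ and viewed, and the job is handed in when it is done.

Besides the shell and the picture viewer there is one more tool, called as name(argument=value, ...) on one line, values as JSON. play_rows: Moves the arm, as the interface text tells. Its arguments: {"type":"object","properties":{"motion":{"type":"array","items":{"type":"array"}},"gripper":{"type":"number"},"squeeze":{"type":"number"}},"required":["motion"]}

```bash
ls; mkdir -p pics; cat > h.py <<'E'
import numpy as np, cv2
from workcell import bot, cams
from scipy.spatial.transform import Rotation as Rn
def cal(n):
    c=cams.calibration(n); 
    if n=='wrist':
        s=bot.read_state(); T=np.eye(4);T[:3,:3]=Rn.from_rotvec(s['tcp_rot']).as_matrix();T[:3,3]=s['tool_pos']
        W=T@np.array(c['tool_from_camera'])
    else:
        R=np.array(c['R']);t=np.array(c['t']); W=np.eye(4);W[:3,:3]=R.T;W[:3,3]=-R.T@t
    return np.array(c['mtx']),W
def toW(W,p): return W[:3,:3]@np.array(p)+W[:3,3]
def cloud(K,W,d):
    v,u=np.mgrid[:384,:512]; 
    P=np.stack([(u-K[0,2])/K[0,0]*d,(v-K[1,2])/K[1,1]*d,d],-1)
    return P@W[:3,:3].T+W[:3,3]
E
python3 - <<'E'
from h import *
s=bot.read_state(); print({k:np.round(v,3) for k,v in s.items()})
for n in ['scene','side','wrist']:
    K,W=cal(n); im,d=cams.read_camera(n); cv2.imwrite(f'pics/{n}0.png',im[:,:,::-1]); np.savez(f'{n}0.npz',im=im,d=d,K=K,W=W)
    print(n,np.round(W[:3,3],3))
    for l in ['jug_mini','jug_small','jug_medium','jug_large','stand','tamper','sugar_pot']:
        r=cams.recognise(n,l)[:3]; m=cams.mark_of(n,l)[:3]
        print(l,[(np.round(toW(W,x['xyz']),3).tolist(),round(x['conf'],2)) for x in r],'| O',[(np.round(toW(W,x['xyz']),3).tolist(),round(x['conf'],2)) for x in m])
E
```

```text
pics
{'time': np.float64(0.0), 'q': array([-0.037,  0.265,  1.605,  0.   ,  1.274, -0.037]), 'joint_vel': array([ 0.001, -0.001, -0.002,  0.   ,  0.   ,  0.001]), 'joint_torque': array([ 1.0000e-03, -5.1512e+01, -3.6731e+01, -0.0000e+00,  1.3000e-02,
        0.0000e+00]), 'tool_pos': array([0.674, 0.   , 0.23 ]), 'tcp_rot': array([-1.571,  0.002,  0.002]), 'wrist_force': array([ 0.262, -0.52 , -0.069]), 'torque': array([0.02 , 0.068, 0.022]), 'width': np.float64(0.998)}
scene [-0.284  0.82   0.794]
jug_mini [([0.417, -0.064, 0.039], 0.65), ([0.597, 0.161, 0.018], 0.49)] | O [([0.419, -0.077, -0.002], 0.85)]
jug_small [([0.416, 0.301, 0.045], 0.59)] | O [([0.427, 0.297, 0.0], 0.64)]
jug_medium [([0.418, 0.145, 0.052], 0.76), ([0.415, -0.061, 0.036], 0.64), ([0.597, 0.161, 0.016], 0.29)] | O [([0.432, 0.134, -0.004], 0.63)]
jug_large [([0.424, -0.177, 0.058], 0.84)] | O [([0.432, -0.201, -0.004], 0.67)]
stand [([0.598, 0.162, 0.017], 0.96)] | O [([0.604, 0.131, 0.0], 0.6)]
tamper [([0.588, 0.401, 0.017], 0.75), ([0.415, 0.301, 0.046], 0.26)] | O [([0.432, -0.199, -0.001], 0.66), ([0.59
[... 538 characters left out ...]
0.129, -0.004], 0.37)]
tamper [([0.595, 0.388, 0.02], 0.52)] | O [([0.586, -0.13, -0.002], 0.69), ([0.598, 0.397, -0.004], 0.64)]
sugar_pot [([0.584, -0.13, 0.016], 0.66)] | O [([0.587, -0.127, -0.002], 0.67)]
wrist [0.675 0.085 0.374]
jug_mini [([0.426, -0.071, 0.037], 0.74)] | O [([0.423, -0.078, 0.003], 0.89)]
jug_small [] | O []
jug_medium [([0.449, 0.134, 0.038], 0.88)] | O [([0.431, 0.133, -0.001], 0.56), ([0.435, -0.202, -0.002], 0.28)]
jug_large [([0.455, -0.169, 0.042], 0.93)] | O [([0.435, -0.203, -0.004], 0.94)]
stand [([0.604, 0.078, 0.019], 0.91)] | O [([0.609, 0.129, -0.002], 0.91)]
tamper [] | O []
sugar_pot [([0.589, -0.135, 0.018], 0.88)] | O [([0.586, -0.135, 0.002], 0.68)]
```

View pics/scene0.png

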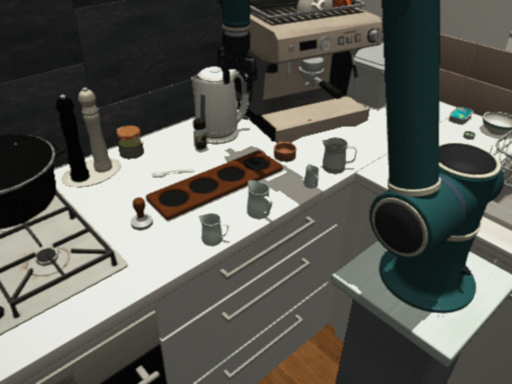

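View pics/side0.png

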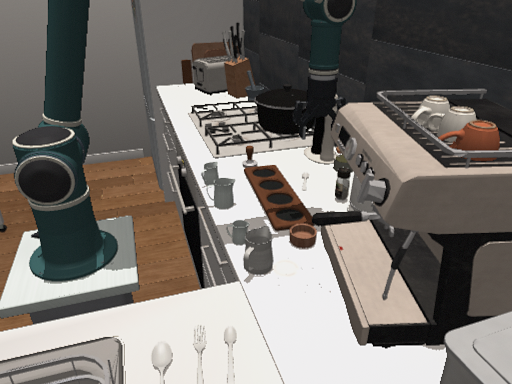

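View pics/wrist0.png

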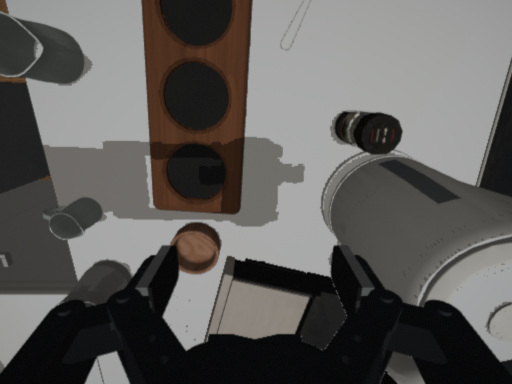

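The tamper is at the left end (+y), scene (140,212), and the sugar pot at the right, scene (285,152). So the order from +y is mini, small, medium, large. Next I'll measure the stand's pose and the yaw of each jug from the depth images.

```bash
cat > m.py <<'E'
from h import *
J={'jug_mini':(.056,.019,.021,.035),'jug_small':(.068,.0235,.026,.043),'jug_medium':(.082,.028,.031,.052),'jug_large':(.096,.033,.0365,.063)}
def analyse(names,tag,labels,cen):
    for n in names:
        K,W=cal(n); im,d=cams.read_camera(n); cv2.imwrite(f'pics/{n}{tag}.png',im[:,:,::-1]); np.savez(f'{n}{tag}.npz',im=im,d=d,K=K,W=W)
        P=cloud(K,W,d)
        for l in labels:
            h,rn,rf,rb=J[l]
            c=np.array(cen[l])
            g=np.linalg.norm(P[...,:2]-c,axis=-1)
            ok=(d>0)&(g<rb+.02)&(P[...,2]>.3*h)&(P[...,2]<h+.006)
            p=P[ok]
            if len(p)<30: print(n,l,'few',len(p)); continue
            q=p[:,:2]
            # robust circle fit with known radius to the body surface
            from scipy.optimize import least_squares
            f=lambda x: np.minimum(np.linalg.norm(q-x,axis=1)-rn-(rf-rn)*.35,.006).clip(-.012)
            r=least_squares(f,c,loss='soft_l1',f_scale=.002,diff_step=1e-3); x=r.x
            rim=p[p[:,2]>h-.006]
            e=q-x; rr=np.linalg.norm(e,axis=1); hs=rr>rf+.004
            a=np.arctan2(e[hs,1],e[hs,0])
            print(n,l,len(p),'axis',np.round(x,4),'zmax',round(np.percentile(p[:,2],98),4),'out',hs.sum(),'rmax',round(rr.max(),3),'ang',np.round(np.degrees(np.arctan2(np.sin(a).mean(),np.cos(a).mean())),1) if hs.any() else None)
            far=rr>rr.max()-.006; print('    far dir',np.round(e[far].mean(0),4), np.round(np.degrees(np.arctan2(*e[far].mean(0)[::-1])),1))
E
python3 - <<'E'
from m import *
for n in ['scene','side','wrist']:
    z=np.load(n+'0.npz'); P=cloud(z['K'],z['W'],z['d']); K,W=z['K'],z['W']
    print(n, np.round(K.diagonal(),0), 'view axis',np.round(W[:3,2],2))
    ok=(z['d']>0)&(abs(P[...,2]-.022)<.006)&(abs(P[...,0]-.604)<.09)&(abs(P[...,1]-.131)<.23)
    q=P[ok]; print(len(q),'z',np.median(q[:,2]))
    r=cv2.minAreaRect(q[:,:2].astype(np.float32)); print(r)
E
python3 - <<'E'
from m import *
C={'jug_mini':(.425,-.077),'jug_small':(.425,.297),'jug_medium':(.43,.133),'jug_large':(.433,-.201)}
analyse(['scene','side','wrist'],'1',list(C),C)
E
```

```text
scene [464. 464.   1.] view axis [ 0.6  -0.55 -0.58]
1956 z 0.01974264537216902
((0.5998925566673279, 0.12129871547222137), (0.4448575973510742, 0.12590281665325165), 86.06230926513672)
side [397. 397.   1.] view axis [ 0.26  0.84 -0.47]
1326 z 0.01968822330779668
((0.6024132966995239, 0.1180344969034195), (0.43548837304115295, 0.12251316756010056), 86.04026794433594)
wrist [270. 270.   1.] view axis [-0.   -0.33 -0.94]
12067 z 0.022226286415369112
((0.5992617607116699, 0.04576832056045532), (0.2930601239204407, 0.12467459589242935), 86.04437255859375)
scene jug_mini 244 axis [ 0.4246 -0.0728] zmax 0.0557 out 25 rmax 0.039 ang 154.7
    far dir [-0.033   0.0142] 156.7
scene jug_small 551 axis [0.4252 0.2978] zmax 0.0674 out 32 rmax 0.044 ang -147.2
    far dir [-0.035 -0.022] -147.8
scene jug_medium 653 axis [0.4302 0.1347] zmax 0.0811 out 62 rmax 0.054 ang 176.3
    far dir [-0.0504  0.0038] 175.7
scene jug_large 660 axis [ 0.438  -0.1932] zmax 0.0911 out 41 rmax 0.062 ang -142.7
    far dir [-0.0459 -0.0391] -139.5
side jug_mini 284 axis [ 0.425  -0.0754] zmax 0.0548 out 20 rmax 0.035 ang 159.7
    far dir [-0.0301  0.0117] 158.8
side jug_small 265 axis [0.4269 0.2955] zmax 0.0665 out 25 rmax 0.045 ang -144.0
    far dir [-0.0337 -0.0245] -144.0
side jug_medium 475 axis [0.4314 0.1322] zmax 0.08 out 27 rmax 0.052 ang 176.7
    far dir [-0.0491  0.0003] 179.6
side jug_large 1017 axis [ 0.4389 -0.1945] zmax 0.091 out 125 rmax 0.066 ang -136.3
    far dir [-0.0446 -0.0432] -135.9
wrist jug_mini 1426 axis [ 0.426  -0.0746] zmax 0.0574 out 121 rmax 0.036 ang 156.7
    far dir [-0.0302  0.013 ] 156.6
wrist jug_small few 0
wrist jug_medium 3411 axis [0.4319 0.1327] zmax 0.0831 out 40 rmax 0.04 ang -5.1
    far dir [ 0.0357 -0.0031] -5.0
wrist jug_large 1388 axis [ 0.4398 -0.1962] zmax 0.0932 out 37 rmax 0.045 ang 48.5
    far dir [0.0267 0.0314] 49.6
```

play_rows(motion=[[[-0.19,0.5,0.175],[0,0,0]],[[-0.19,0.5,0.175],[0,0,0]],[[-0.19,0.5,0.175],[0,0,0]],[[-0.19,0.5,0.175],[0,0,0]],[[-0.19,0.5,0.175],[0,0,0]],[[-0.19,0.5,0.175],[0,0,0]]])

```text
time: 3.15
tool_pos: [0.599, 0.1996, 0.301]
tcp_rot: [-1.572, -0.0, 0.0]
wrist_force: [-0.1, 0.4, 0.4]
width: 0.998
```

```bash
cat > a.py <<'E'
from m import *
C={'jug_mini':(.425,-.077),'jug_small':(.425,.297),'jug_medium':(.43,.133),'jug_large':(.436,-.196)}
analyse(['wrist'],'2',list(C),C)
z=np.load('wrist2.npz'); P=cloud(z['K'],z['W'],z['d']); im=z['im']
dark=(im.max(-1)<45)&(abs(P[...,2]-.012)<.006)&(abs(P[...,0]-.6)<.08)&(abs(P[...,1]-.131)<.22)
n,lab,st,ce=cv2.connectedComponentsWithStats(dark.astype(np.uint8))
cs=[]
for i in range(1,n):
    if st[i,4]>150:
        q=P[lab==i]; c,r=cv2.minEnclosingCircle(q[:,:2].astype(np.float32)); print(st[i,4],ce[i],'circ',np.round(c,4),round(r,4),'mean',np.round(q.mean(0),4)); cs.append(c)
m=(abs(P[...,2]-.022)<.005)&(abs(P[...,0]-.6)<.09)&(abs(P[...,1]-.131)<.23)&(im[...,0]>im[...,2].astype(int)+12)
q=P[m]; print(len(q),cv2.minAreaRect(q[:,:2].astype(np.float32)),np.median(q[:,2]))
print('table z',np.median(P[(abs(P[...,0]-.5)<.02)&(abs(P[...,1]-.1)<.1)][:,2]))
E
python3 a.py
```

```text
wrist jug_mini 132 axis [ 0.4256 -0.0745] zmax 0.0581 out 2 rmax 0.027 ang -26.0
    far dir [ 0.0198 -0.0085] -23.2
wrist jug_small 1275 axis [0.4277 0.296 ] zmax 0.07 out 103 rmax 0.043 ang -144.8
    far dir [-0.0327 -0.0236] -144.2
wrist jug_medium 1668 axis [0.4322 0.1328] zmax 0.0833 out 141 rmax 0.052 ang 174.7
    far dir [-0.0487  0.0044] 174.8
wrist jug_large 170 axis [ 0.4388 -0.1943] zmax 0.0531 out 0 rmax 0.037 ang None
    far dir [0.0215 0.0242] 48.4
2381 [265.72658547  98.74884502] circ [0.6154 0.2805] 0.041 mean [0.6158 0.2817 0.0126]
1950 [260.40307692 163.14615385] circ [0.6081 0.1819] 0.0415 mean [0.6085 0.1822 0.0128]
1563 [256.081254   218.35060781] circ [0.6022 0.0841] 0.0415 mean [0.6016 0.0832 0.013 ]
1254 [252.43141946 266.29106858] circ [ 0.5949 -0.014 ] 0.0412 mean [ 0.5949 -0.0153  0.0131]
10384 ((0.6035934686660767, 0.11948002874851227), (0.44056013226509094, 0.12283287197351456), 85.92828369140625) 0.022299347315046847
table z 0.0010074900043668955
```

Measured so far:

| Item | Axis or centre | Handle |
|---|---|---|
| Stand | yaw about -4°, recess floor about 12 mm above the worktop | – |
| Recess for mini | (0.615, 0.280) | – |
| Recess for small | (0.608, 0.182) | – |
| Recess for medium | (0.602, 0.084) | – |
| Recess for large | (0.595, -0.014) | – |
| Medium jug | (0.4315, 0.133) | 176° |

I'll start with the medium jug and check the obstacles behind the stand on the way.

play_rows(motion=[[[-0.419,-0.168,-0.25],[0,0,-1]],[[-0.419,-0.168,-0.25],[0,0,-1]],[[-0.419,-0.168,-0.25],[0,0,-1]],[[-0.419,-0.168,-0.25],[0,0,-1]],[[-0.419,-0.168,-0.25],[0,0,-1]],[[-0.419,-0.168,-0.25],[0,0,-1]]])

```text
time: 3.95
tool_pos: [0.4331, 0.1326, 0.2023]
tcp_rot: [-1.481, 0.612, -0.614]
wrist_force: [1.1, -0.3, 1.0]
width: 0.999
```

play_rows(motion=[[[0,0,-0.1],[0,0,-1]],[[0,0,-0.1],[0,0,-1]],[[0,0,-0.1],[0,0,-1]],[[0,0,-0.1],[0,0,-1]],[[0,0,-0.1],[0,0,-1]],[[0,0,-0.1],[0,0,-1]]])

```text
time: 4.7
tool_pos: [0.4325, 0.133, 0.1619]
tcp_rot: [-1.21, 1.206, -1.207]
wrist_force: [-0.6, 0.2, 0.2]
width: 0.999
```

```bash
python3 - <<'E'
from m import *
s=bot.read_state(); print(np.round(s['q'],2),s['tool_pos'],np.round(Rn.from_rotvec(s['tcp_rot']).as_matrix(),3))
z=np.load('wrist2.npz'); P=cloud(z['K'],z['W'],z['d'])
for y0 in np.arange(-.3,.45,.05):
    m=(z['d']>0)&(P[...,1]>y0)&(P[...,1]<y0+.05)&(P[...,2]>.08)&(P[...,0]>.6)&(P[...,2]<.3)
    if m.any(): print(round(y0,2),'min x of z>.08:',np.percentile(P[m][:,0],1).round(3), P[m][:,2].max().round(3))
K,W=cal('wrist'); im,d=cams.read_camera('wrist'); cv2.imwrite('pics/w3.png',im[:,:,::-1])
C={'jug_medium':(.4315,.133)}
analyse(['scene','side'],'3',['jug_medium'],C)
E
```

```text
[ 0.24 -0.11  2.14 -0.    1.11  1.81] [0.43252477 0.13303665 0.16185643] [[ 0.003  0.001  1.   ]
 [-1.     0.     0.003]
 [-0.    -1.     0.001]]
-0.2 min x of z>.08: 0.837 0.108
-0.15 min x of z>.08: 0.8 0.143
-0.1 min x of z>.08: 0.786 0.207
-0.05 min x of z>.08: 0.787 0.215
-0.0 min x of z>.08: 0.781 0.215
0.05 min x of z>.08: 0.78 0.108
0.2 min x of z>.08: 0.88 0.094
0.25 min x of z>.08: 0.882 0.093
0.3 min x of z>.08: 0.879 0.109
0.35 min x of z>.08: 0.602 0.105
scene jug_medium 649 axis [0.4303 0.135 ] zmax 0.0814 out 61 rmax 0.054 ang 176.2
    far dir [-0.0506  0.0038] 175.7
side jug_medium 481 axis [0.4314 0.1319] zmax 0.0805 out 27 rmax 0.052 ang 177.7
    far dir [-0.0491  0.0004] 179.5
```

View pics/w3.png

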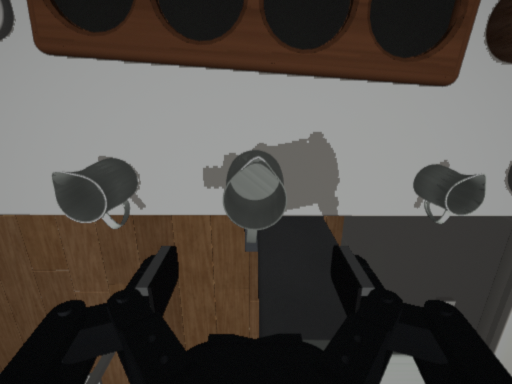

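The picture shows the medium jug centred between the fingers at (255,195), with its handle pointing straight down in the image, toward the front. Descending now.

play_rows(motion=[[[0,0,-0.15],[0,0,-0.09]],[[0,0,-0.25],[0,0,-0.09]],[[0,0,-0.305],[0,0,-0.09]],[[0,0,-0.305],[0,0,-0.09]],[[0,0,-0.305],[0,0,-0.09]]])

```text
time: 5.48
tool_pos: [0.4323, 0.133, 0.0402]
tcp_rot: [-1.174, 1.26, -1.261]
wrist_force: [-0.4, -0.5, 1.0]
width: 1.004
```

play_rows(motion=[[[0,0,0],[0,0,0]],[[0,0,0],[0,0,0]],[[0,0,0],[0,0,0]],[[0,0,0],[0,0,0]],[[0,0,0],[0,0,0]],[[0,0,0],[0,0,0]],[[0,0,0],[0,0,0]],[[0,0,0],[0,0,0]]], gripper=1, squeeze=45)

```text
time: 6.48
tool_pos: [0.4329, 0.1331, 0.041]
tcp_rot: [-1.172, 1.259, -1.262]
wrist_force: [-1.3, -1.0, 6.6]
width: 0.666
```

play_rows(motion=[[[0,0,0.06],[0,0,0]],[[0,0,0.15],[0,0,0]],[[0.05,-0.015,0.2],[0,0,0]],[[0.18,-0.05,0.2],[0,0,0]],[[0.3,-0.085,0.2],[0,0,0]],[[0.39,-0.112,0.2],[0,0,0]],[[0.426,-0.122,0.2],[0,0,0]],[[0.426,-0.122,0.2],[0,0,0]],[[0.426,-0.122,0.2],[0,0,0]]])

```text
time: 7.6
tool_pos: [0.6001, 0.0844, 0.1188]
tcp_rot: [-1.177, 1.262, -1.26]
wrist_force: [-0.5, -0.4, -1.2]
width: 0.665
```

```bash
cat > c.py <<'E'
# check held jug: python3 c.py label lift tag x y
import sys
from h import *
from m import J
from scipy.optimize import least_squares
l,lift,tag=sys.argv[1],float(sys.argv[2]),sys.argv[3]; c0=np.array([float(sys.argv[4]),float(sys.argv[5])])
h,rn,rf,rb=J[l]
for n in ['scene','side']:
    K,W=cal(n); im,d=cams.read_camera(n); cv2.imwrite(f'pics/{n}{tag}.png',im[:,:,::-1])
    P=cloud(K,W,d); 
    m=cams.regions_of(n,l)
    m=[x for x in m if np.linalg.norm(np.median(P[x['mask']],axis=0)[:2]-c0)<.06]
    if not m: print(n,'no mask'); continue
    p=P[m[0]['mask']&(d>0)]; p=p[np.linalg.norm(p[:,:2]-c0,axis=1)<rb+.02]
    print(n,'z range',np.percentile(p[:,2],[1,99]).round(4))
    p=p[(p[:,2]>lift+.15*h)&(p[:,2]<lift+.65*h)]
    if len(p)<20: print('few');continue
    q=p[:,:2]
    r0=rn+(rf-rn)*.35
    f=lambda x: (np.linalg.norm(q-x,axis=1)-r0).clip(-.008,.006)
    r=least_squares(f,c0,loss='soft_l1',f_scale=.002,diff_step=1e-3).x
    e=q-r; rr=np.linalg.norm(e,axis=1); far=rr>max(rf+.004,rr.max()-.008)
    print(n,len(q),'axis',r.round(4),'far',rr.max().round(3),far.sum(),np.degrees(np.arctan2(*e[far].mean(0)[::-1])).round(1))
s=bot.read_state(); print(np.round(s['tool_pos'],4),np.round(s['q'],2),s['time'])
E
python3 c.py jug_medium .08 4 .602 .084
```

```text
scene no mask
side z range [0.0788 0.1573]
side 206 axis [0.5988 0.0826] far 0.036 1 -177.5
[0.6008 0.0844 0.1194] [0.1  0.23 1.86 0.   1.05 1.74] 7.8
```

View pics/side4.png

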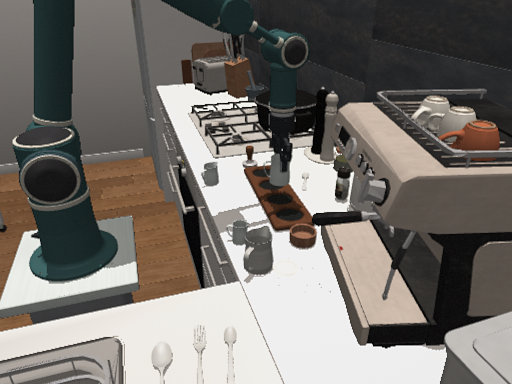

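The medium jug hangs upright over its recess at side (280,170), with its foot at z≈0.079. Lowering it.

play_rows(motion=[[[0.0025,0,-0.08],[0,0,0]],[[0.0025,0,-0.13],[0,0,0]],[[0.0025,0,-0.155],[0,0,0]],[[0.0025,0,-0.165],[0,0,0]],[[0.0025,0,-0.169],[0,0,0]],[[0.0025,0,-0.169],[0,0,0]],[[0.0025,0,-0.169],[0,0,0]]])

```text
time: 8.68
tool_pos: [0.6033, 0.0841, 0.0531]
tcp_rot: [-1.174, 1.26, -1.261]
wrist_force: [-4.2, -0.8, 6.1]
width: 0.666
```

```bash
python3 c.py jug_medium .012 5 .602 .084
```

```text
scene z range [0.016  0.0925]
scene 247 axis [0.6004 0.0865] far 0.052 11 175.5
side z range [0.0132 0.092 ]
side 195 axis [0.6017 0.0825] far 0.036 1 -82.7
[0.6033 0.0841 0.0531] [0.1  0.31 1.9  0.   0.93 1.74] 8.875
```

On the floor of the recess (contact force about 6 N). Releasing and going up.

play_rows(motion=[[[0,0,0],[0,0,0]],[[0,0,0],[0,0,0]],[[0,0,0],[0,0,0]],[[0,0,0.08],[0,0,0]],[[0,0,0.2],[0,0,0]],[[0,0,0.27],[0,0,0]],[[0,0,0.27],[0,0,0]]], gripper=0)

```text
time: 9.75
tool_pos: [0.6053, 0.0843, 0.163]
tcp_rot: [-1.169, 1.257, -1.263]
wrist_force: [-0.8, 0.8, -0.4]
width: 1.002
```

```bash
cat > chk.py <<'E'
import sys
from h import *
from m import *
tag=sys.argv[1]
o={'jug_mini':.012}
for n in ['scene','side']:
    K,W=cal(n); im,d=cams.read_camera(n); cv2.imwrite(f'pics/{n}{tag}.png',im[:,:,::-1])
    for l in sys.argv[2:]:
        print(n,l,[(np.round(toW(W,x['xyz']),3).tolist(),round(x['conf'],2)) for x in cams.mark_of(n,l)[:2]])
s=bot.read_state(); print(np.round(s['tool_pos'],4),np.round(s['q'],2),s['time'])
E
python3 chk.py 6 jug_medium jug_large; python3 c.py jug_medium .012 6 .602 .084; python3 - <<'E'
from m import *
C={'jug_large':(.439,-.195)}
analyse(['wrist'],'6',list(C),C)
E
```

```text
scene jug_medium [([0.602, 0.084, 0.01], 0.83)]
scene jug_large [([0.431, -0.202, -0.003], 0.89)]
side jug_medium [([0.601, 0.086, 0.009], 0.74)]
side jug_large [([0.432, -0.198, 0.001], 0.8), ([0.599, 0.399, -0.003], 0.46)]
[0.6015 0.0839 0.1576] [0.1  0.2  1.83 0.   1.12 1.74] 10.05
scene z range [0.0137 0.0934]
scene 254 axis [0.6002 0.0861] far 0.053 11 175.0
side z range [0.0107 0.0918]
side 239 axis [0.6011 0.0831] far 0.037 2 -157.7
[0.6024 0.084  0.1588] [0.1  0.19 1.83 0.   1.12 1.74] 10.25
wrist jug_large 2882 axis [ 0.4391 -0.1958] zmax 0.0917 out 1 rmax 0.041 ang 53.9
    far dir [0.0134 0.0299] 65.9
```

View pics/wrist6.png

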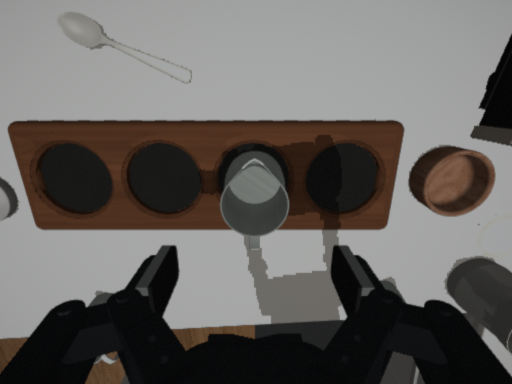

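View pics/side6.png

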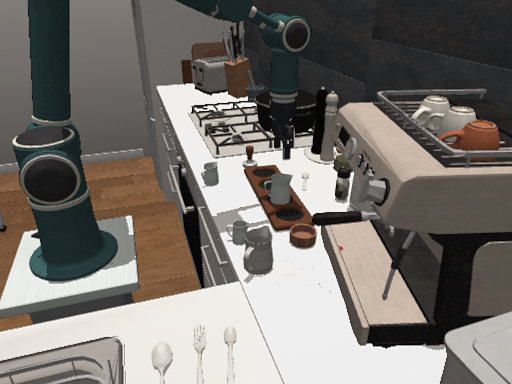

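The medium jug is seated: networks and fit put it at (0.601, 0.085), origin z≈0.010, handle 175°. Next is the large jug at (0.439, -0.195), handle about -136°.

play_rows(motion=[[[-0.41,-0.698,0],[0,0,1]],[[-0.41,-0.698,0],[0,0,1]],[[-0.41,-0.698,0],[0,0,1]],[[-0.41,-0.698,0],[0,0,1]],[[-0.41,-0.698,0],[0,0,1]],[[-0.41,-0.698,0],[0,0,1]],[[-0.41,-0.698,0],[0,0,1]],[[-0.41,-0.698,0],[0,0,1]]])

```text
time: 11.3
tool_pos: [0.4392, -0.1948, 0.1598]
tcp_rot: [-1.465, 0.669, -0.669]
wrist_force: [0.4, 0.2, 0.5]
width: 0.999
```

```bash
python3 - <<'E'
from m import *
s=bot.read_state(); print(s['tool_pos'],np.round(s['q'],2))
C={'jug_large':(.439,-.195)}
analyse(['wrist','side'],'7',list(C),C)
E
```

```text
[ 0.43917164 -0.19481375  0.15978498] [-0.47 -0.05  2.09  0.    1.1   0.39]
wrist jug_large 3394 axis [ 0.4401 -0.1934] zmax 0.0938 out 220 rmax 0.06 ang -137.0
    far dir [-0.0416 -0.0392] -136.7
side jug_large 1010 axis [ 0.4391 -0.1944] zmax 0.091 out 125 rmax 0.065 ang -136.2
    far dir [-0.0444 -0.0433] -135.8
```

View pics/wrist7.png

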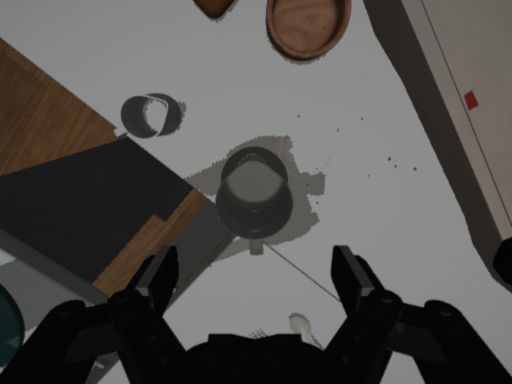

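The large jug is centred at (255,195), its handle aligned downward at (257,245). Descending and gripping.

play_rows(motion=[[[0,0.002,-0.12],[0,0,0]],[[0,0.002,-0.2],[0,0,0]],[[0,0.002,-0.26],[0,0,0]],[[0,0.002,-0.286],[0,0,0]],[[0,0.002,-0.286],[0,0,0]],[[0,0.002,-0.286],[0,0,0]]])

```text
time: 12.15
tool_pos: [0.4399, -0.1947, 0.0464]
tcp_rot: [-1.466, 0.667, -0.67]
wrist_force: [-0.1, 0.2, 1.0]
width: 0.999
```

play_rows(motion=[[[0,0,0],[0,0,0]],[[0,0,0],[0,0,0]],[[0,0,0],[0,0,0]],[[0,0,0],[0,0,0]],[[0,0,0],[0,0,0]],[[0,0,0],[0,0,0]]], gripper=1, squeeze=45)

```text
time: 12.9
tool_pos: [0.4395, -0.1947, 0.0468]
tcp_rot: [-1.465, 0.667, -0.67]
wrist_force: [-1.8, 0.6, 6.3]
width: 0.74
```

play_rows(motion=[[[0,0,0.02],[0,0,0]],[[0,0,0.07],[0,0,0]],[[0,0,0.1],[0,0,0]],[[0,0,0.1],[0,0,0]]])

```text
time: 13.4
tool_pos: [0.4398, -0.195, 0.0866]
tcp_rot: [-1.466, 0.666, -0.671]
wrist_force: [-0.3, 0.3, -2.4]
width: 0.749
```

```bash
python3 c.py jug_large .04 8 .439 -.195; python3 - <<'E'
from h import *
im,d=cams.read_camera('wrist'); cv2.imwrite('pics/w8.png',im[:,:,::-1])
im=cv2.imread('pics/side8.png'); cv2.imwrite('pics/side8c.png',cv2.resize(im[170:310,180:360],None,fx=4,fy=4))
E
```

```text
scene z range [0.041  0.1304]
scene 321 axis [ 0.4382 -0.1941] far 0.054 4 -137.0
side z range [0.0401 0.1284]
side 546 axis [ 0.4384 -0.1953] far 0.065 58 -136.6
[ 0.4381 -0.1941  0.0845] [-0.47  0.04  2.15 -0.    0.95  0.39] 13.6
```

View pics/side8c.png

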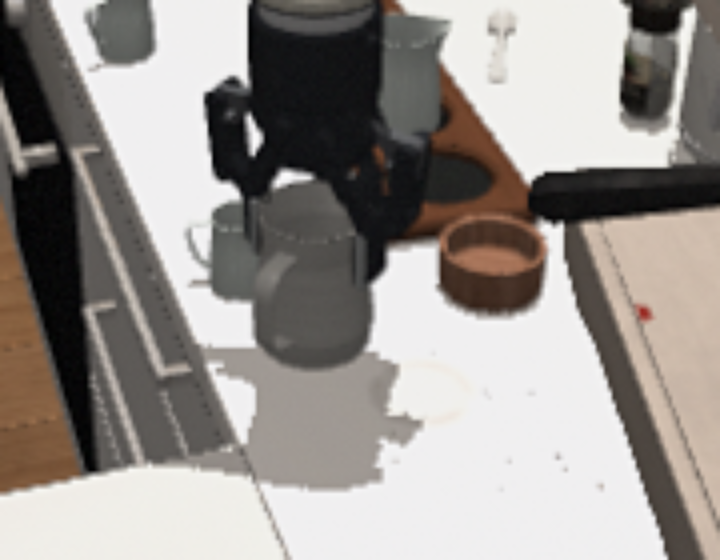

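View pics/w8.png

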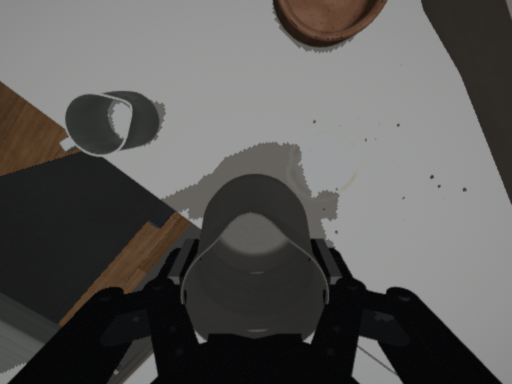

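The jug hangs upright in the grip, foot at z≈0.04 (side crop (310,290)). Raising it, turning -45° and carrying it over its recess.

play_rows(motion=[[[0,0,0.1],[0,0,0]],[[0.02,0.02,0.15],[0,0,-0.1]],[[0.1,0.11,0.15],[0,0,-0.3]],[[0.2,0.22,0.15],[0,0,-0.5]],[[0.29,0.33,0.15],[0,0,-0.7]],[[0.36,0.41,0.15],[0,0,-0.9]],[[0.39,0.451,0.15],[0,0,-1]],[[0.39,0.451,0.15],[0,0,-1]],[[0.39,0.451,0.15],[0,0,-1]],[[0.39,0.451,0.15],[0,0,-1]]])

```text
time: 14.9
tool_pos: [0.594, -0.0149, 0.145]
tcp_rot: [-1.176, 1.262, -1.261]
wrist_force: [-0.2, 0.3, -1.9]
width: 0.74
```

```bash
python3 c.py jug_large .10 9 .595 -.014;  python3 - <<'E'
from h import *
im,d=cams.read_camera('wrist'); cv2.imwrite('pics/w9.png',im[:,:,::-1])
im=cv2.imread('pics/side9.png'); cv2.imwrite('pics/side9c.png',cv2.resize(im[130:270,200:380],None,fx=4,fy=4))
E
```

```text
scene z range [0.1004 0.1872]
scene 371 axis [ 0.5926 -0.0134] far 0.064 21 176.2
side z range [0.099  0.1891]
side 405 axis [ 0.5938 -0.0152] far 0.063 19 -178.3
[ 0.5945 -0.0146  0.1454] [-0.07  0.18  1.87 -0.    1.09  1.58] 15.1
```

View pics/side9c.png

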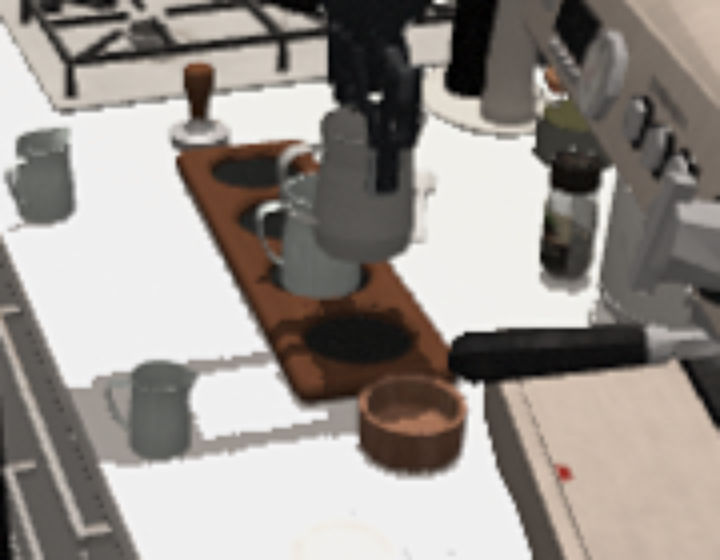

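View pics/w9.png

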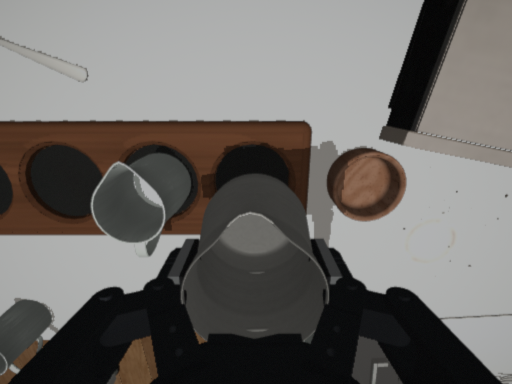

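The jug hangs level over the fourth recess at (0.594, -0.0145), handle about 177°. Lowering with +1 mm in x.

play_rows(motion=[[[0.003,0,-0.08],[0,0,0]],[[0.003,0,-0.15],[0,0,0]],[[0.003,0,-0.18],[0,0,0]],[[0.003,0,-0.2],[0,0,0]],[[0.003,0,-0.214],[0,0,0]],[[0.003,0,-0.219],[0,0,0]],[[0.003,0,-0.219],[0,0,0]],[[0.003,0,-0.219],[0,0,0]]])

```text
time: 16.15
tool_pos: [0.5967, -0.0141, 0.0589]
tcp_rot: [-1.174, 1.26, -1.262]
wrist_force: [-2.3, 0.2, 4.1]
width: 0.737
```

```bash
python3 c.py jug_large .012 10 .595 -.014; python3 -c "
from h import *
print(bot.read_state()['wrist_force'])"
```

```text
scene z range [0.0136 0.1017]
scene 360 axis [ 0.5951 -0.0123] far 0.064 27 178.5
side z range [0.0158 0.1016]
side 353 axis [ 0.5959 -0.0148] far 0.072 1 96.2
[ 0.5967 -0.0141  0.0588] [-0.07  0.28  1.93 -0.    0.93  1.58] 16.35
[-1.98174006  0.29125524  5.70343921]
```

play_rows(motion=[[[0,0,0],[0,0,0]],[[0,0,0],[0,0,0]],[[0,0,0],[0,0,0]],[[0,0,0.05],[0,0,0]],[[0,0,0.15],[0,0,0]],[[0,0,0.25],[0,0,0]],[[0,0,0.28],[0,0,0]],[[0,0,0.28],[0,0,0]]], gripper=0.03)

```text
time: 17.35
tool_pos: [0.5968, -0.0141, 0.1713]
tcp_rot: [-1.173, 1.259, -1.263]
wrist_force: [0.3, -0.6, -0.2]
width: 0.975
```

```bash
python3 chk.py 11 jug_medium jug_large; python3 c.py jug_large .012 11 .595 -.014;python3 - <<'E'
from m import *
C={'jug_mini':(.4255,-.0745)}
analyse(['wrist'],'11',list(C),C)
E
```

```text
scene jug_medium [([0.604, 0.085, 0.008], 0.68)]
scene jug_large [([0.586, -0.016, 0.01], 0.86)]
side jug_medium [([0.601, 0.087, 0.008], 0.89)]
side jug_large [([0.591, -0.011, 0.01], 0.67)]
[ 0.5949 -0.0139  0.1678] [-0.07  0.16  1.85 -0.    1.14  1.58] 17.65
scene z range [0.0107 0.103 ]
scene 378 axis [ 0.5949 -0.013 ] far 0.064 27 177.8
side z range [0.0143 0.1024]
side 415 axis [ 0.5959 -0.0143] far 0.076 6 96.3
[ 0.5957 -0.014   0.169 ] [-0.07  0.16  1.84  0.    1.14  1.58] 17.85
wrist jug_mini 1426 axis [ 0.4258 -0.0748] zmax 0.0573 out 52 rmax 0.036 ang 155.0
    far dir [-0.0309  0.0143] 155.2
```

View pics/wrist11.png

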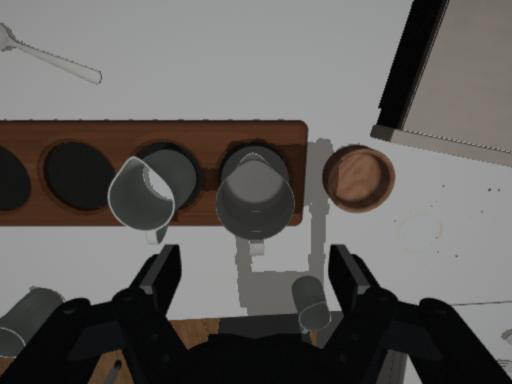

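View pics/side11.png

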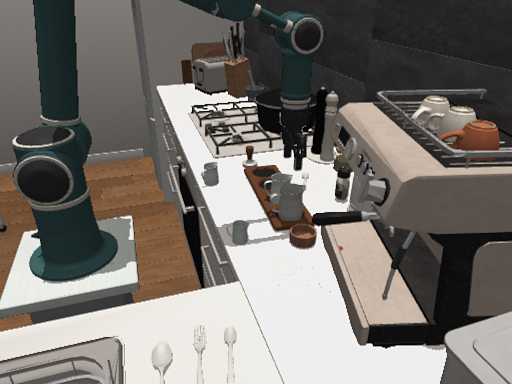

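The large jug is seated (handle about 178°, axis (0.595, -0.014)), and the medium jug is undisturbed. Next is the mini jug at (0.4256, -0.0747), handle about 157°.

play_rows(motion=[[[-0.4265,-0.152,0],[0,0,-0.42]],[[-0.4265,-0.152,0],[0,0,-0.42]],[[-0.4265,-0.152,0],[0,0,-0.42]],[[-0.4265,-0.152,0],[0,0,-0.42]],[[-0.4265,-0.152,-0.1],[0,0,-0.42]],[[-0.4265,-0.152,-0.1],[0,0,-0.42]]])

```text
time: 18.65
tool_pos: [0.4237, -0.0741, 0.1275]
tcp_rot: [-0.996, 1.502, -1.495]
wrist_force: [0.2, -1.0, 0.5]
width: 0.968
```

```bash
python3 - <<'E'
from m import *
s=bot.read_state(); print(s['tool_pos'],np.round(s['q'],2))
C={'jug_mini':(.4255,-.0745)}
analyse(['wrist','side'],'12',list(C),C)
E
```

```text
[ 0.42366102 -0.07412843  0.12754066] [-0.23 -0.11  2.21  0.    1.05  1.74]
wrist jug_mini 1359 axis [ 0.426  -0.0749] zmax 0.0574 out 74 rmax 0.035 ang 157.7
    far dir [-0.0296  0.0123] 157.4
side jug_mini 307 axis [ 0.4251 -0.0755] zmax 0.0547 out 22 rmax 0.034 ang 159.3
    far dir [-0.0298  0.0113] 159.2
```

View pics/wrist12.png

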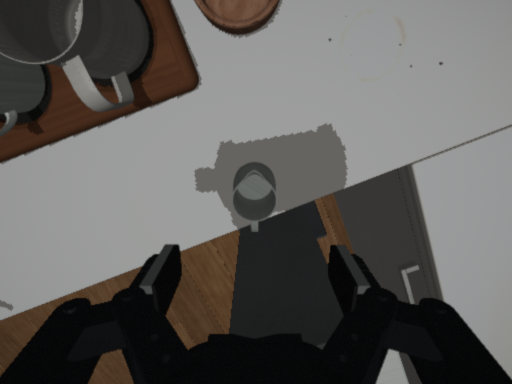

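The mini jug is centred at (255,190), its handle aligned at (255,226). Descending and gripping.

play_rows(motion=[[[0,0,-0.12],[0,0,0]],[[0,0,-0.21],[0,0,0]],[[0,0,-0.26],[0,0,0]],[[0,0,-0.278],[0,0,0]],[[0,0,-0.278],[0,0,0]]])

```text
time: 19.38
tool_pos: [0.4266, -0.0749, 0.0192]
tcp_rot: [-0.992, 1.497, -1.498]
wrist_force: [1.5, 0.7, 0.7]
width: 0.972
```

play_rows(motion=[[[0,0,0],[0,0,0]],[[0,0,0],[0,0,0]],[[0,0,0],[0,0,0]],[[0,0,0],[0,0,0]],[[0,0,0],[0,0,0]],[[0,0,0],[0,0,0]],[[0,0,0],[0,0,0]],[[0,0,0],[0,0,0]]], gripper=1, squeeze=35)

```text
time: 20.38
tool_pos: [0.4264, -0.075, 0.0197]
tcp_rot: [-0.991, 1.496, -1.499]
wrist_force: [-0.8, 0.7, 5.9]
width: 0.46
```

Grip width 39 mm, as expected. Lifting and carrying.

play_rows(motion=[[[0,0,0.08],[0,0,0]],[[0,0,0.2],[0,0,0]],[[0.04,0.08,0.3],[0,0,0.1]],[[0.1,0.2,0.3],[0,0,0.2]],[[0.18,0.34,0.3],[0,0,0.3]],[[0.26,0.48,0.3],[0,0,0.42]],[[0.34,0.62,0.3],[0,0,0.42]],[[0.41,0.76,0.3],[0,0,0.42]],[[0.46,0.86,0.3],[0,0,0.42]],[[0.4735,0.887,0.3],[0,0,0.42]]])

```text
time: 21.62
tool_pos: [0.6156, 0.283, 0.1382]
tcp_rot: [-1.175, 1.259, -1.259]
wrist_force: [-0.5, -0.8, -1.2]
width: 0.458
```

play_rows(motion=[[[0,0,0],[0,0,0]],[[0,0,0],[0,0,0]]])

```text
time: 21.88
tool_pos: [0.614, 0.2785, 0.1381]
tcp_rot: [-1.176, 1.262, -1.262]
wrist_force: [0.5, -0.3, -0.4]
width: 0.457
```

```bash
python3 c.py jug_mini .12 13 .615 .28;  python3 - <<'E'
from h import *
im,d=cams.read_camera('wrist'); cv2.imwrite('pics/w13.png',im[:,:,::-1])
im=cv2.imread('pics/scene13.png'); cv2.imwrite('pics/scene13c.png',cv2.resize(im[110:260,110:290],None,fx=4,fy=4))
E
```

```text
scene z range [0.1177 0.1749]
scene 134 axis [0.6105 0.2795] far 0.035 15 175.1
side z range [0.1183 0.172 ]
side 54 axis [0.6132 0.2767] far 0.025 2 -143.9
[0.6146 0.2788 0.1387] [ 0.39  0.33  1.69 -0.    1.12  2.03] 22.075
```

View pics/scene13c.png

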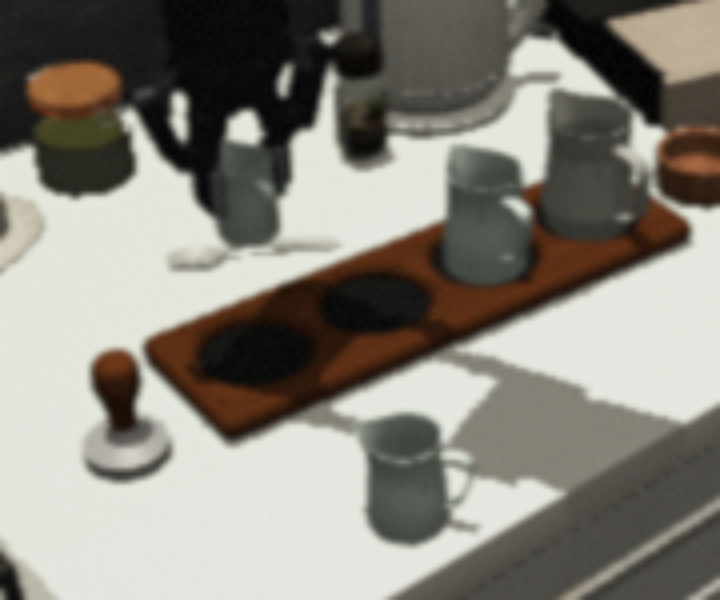

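View pics/w13.png

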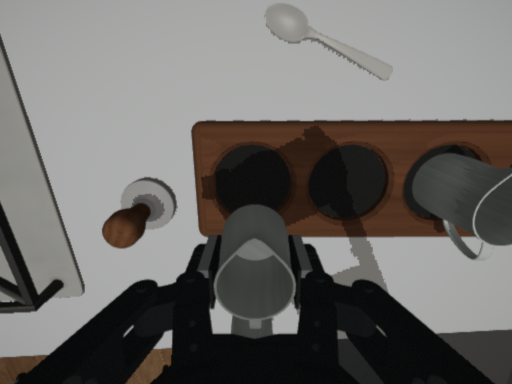

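The mini jug hangs over the end recess by the tamper. Lowering.

play_rows(motion=[[[0.002,0.002,-0.1],[0,0,0]],[[0.002,0.002,-0.18],[0,0,0]],[[0.002,0.002,-0.23],[0,0,0]],[[0.002,0.002,-0.255],[0,0,0]],[[0.002,0.002,-0.266],[0,0,0]],[[0.002,0.002,-0.269],[0,0,0]],[[0.002,0.002,-0.269],[0,0,0]]])

```text
time: 23.0
tool_pos: [0.6164, 0.2812, 0.032]
tcp_rot: [-1.173, 1.26, -1.261]
wrist_force: [0.1, -0.8, -0.7]
width: 0.464
```

```bash
python3 c.py jug_mini .012 14 .615 .28; python3 -c "
from h import *
print(bot.read_state()['wrist_force'])"
```

```text
scene z range [0.0112 0.0681]
scene 115 axis [0.6135 0.2823] far 0.035 11 174.7
side no mask
[0.6161 0.2811 0.0317] [0.39 0.44 1.76 0.   0.94 2.03] 23.2
[-0.30825838 -0.49999055  0.57536224]
```

play_rows(motion=[[[0,0,-0.003],[0,0,0]],[[0,0,-0.003],[0,0,0]],[[0,0,-0.003],[0,0,0]]])

```text
time: 23.58
tool_pos: [0.6162, 0.2811, 0.0317]
tcp_rot: [-1.174, 1.26, -1.261]
wrist_force: [-3.6, -0.6, 6.5]
width: 0.461
```

play_rows(motion=[[[0,0,0],[0,0,0]],[[0,0,0],[0,0,0]],[[0,0,0],[0,0,0]],[[0,0,0.04],[0,0,0]],[[0,0,0.12],[0,0,0]],[[0,0,0.24],[0,0,0]],[[0,0,0.3],[0,0,0]],[[0,0,0.3],[0,0,0]]], gripper=0.25)

```text
time: 24.58
tool_pos: [0.618, 0.2818, 0.1542]
tcp_rot: [-1.168, 1.257, -1.262]
wrist_force: [0.2, 0.2, -0.3]
width: 0.751
```

```bash
python3 chk.py 15 jug_mini jug_small tamper sugar_pot; python3 c.py jug_mini .012 15 .615 .28;python3 - <<'E'
from m import *
C={'jug_small':(.427,.296)}
analyse(['wrist','scene'],'16',list(C),C)
E
```

```text
scene jug_mini [([0.614, 0.282, 0.012], 0.64)]
scene jug_small [([0.426, 0.295, 0.0], 0.84)]
scene tamper [([0.597, 0.395, -0.002], 0.57)]
scene sugar_pot [([0.585, -0.128, -0.006], 0.59)]
side jug_mini [([0.616, 0.282, 0.007], 0.62)]
side jug_small [([0.424, 0.304, 0.002], 0.7)]
side tamper [([0.6, 0.399, -0.001], 0.72)]
side sugar_pot [([0.586, -0.129, -0.001], 0.77)]
[0.6152 0.2806 0.1487] [0.39 0.33 1.68 0.   1.14 2.03] 25.075
scene z range [0.0126 0.0661]
scene 133 axis [0.6132 0.2828] far 0.037 9 176.1
side z range [0.0139 0.0664]
side 90 axis [0.6146 0.2798] far 0.025 0 nan
[0.6156 0.2808 0.1495] [0.39 0.32 1.68 0.   1.14 2.03] 25.275
wrist jug_small 1040 axis [0.4265 0.2965] zmax 0.0628 out 0 rmax 0.028 ang None
    far dir [ 0.02   -0.0021] -6.0
scene jug_small 542 axis [0.4252 0.2979] zmax 0.0682 out 29 rmax 0.044 ang -147.5
    far dir [-0.035  -0.0217] -148.2c.py:23: RuntimeWarning: Mean of empty slice.
  print(n,len(q),'axis',r.round(4),'far',rr.max().round(3),far.sum(),np.degrees(np.arctan2(*e[far].mean(0)[::-1])).round(1))
  ret = um.true_divide(
```

View pics/wrist16.png

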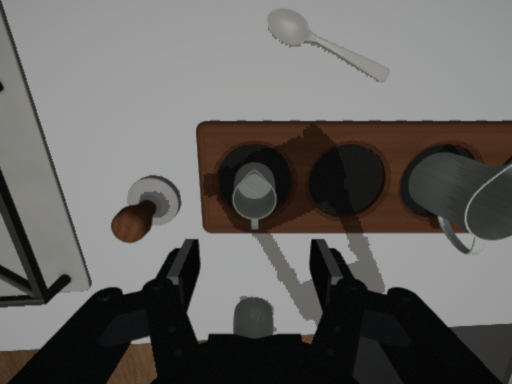

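The mini jug is seated (wrist (254,190), handle 176°). The tamper and pot haven't moved. Last is the small jug at (0.4268, 0.2965), handle about -146°.

play_rows(motion=[[[-0.4725,0.039,0],[0,0,0.844]],[[-0.4725,0.039,0],[0,0,0.844]],[[-0.4725,0.039,0],[0,0,0.844]],[[-0.4725,0.039,0],[0,0,0.844]],[[-0.4725,0.039,-0.05],[0,0,0.844]],[[-0.4725,0.039,-0.05],[0,0,0.844]],[[-0.4725,0.039,-0.05],[0,0,0.844]]], gripper=0)

```text
time: 26.25
tool_pos: [0.4269, 0.2965, 0.1302]
tcp_rot: [-1.432, 0.763, -0.763]
wrist_force: [-0.7, -1.0, 0.6]
width: 1.0
```

```bash
python3 - <<'E'
from m import *
s=bot.read_state(); print(s['tool_pos'],np.round(s['q'],2))
C={'jug_small':(.427,.2965)}
analyse(['wrist','side'],'17',list(C),C)
E
```

```text
[0.42692242 0.29649286 0.13015147] [ 0.56  0.06  2.04 -0.    1.05  1.54]
wrist jug_small 2124 axis [0.4277 0.2967] zmax 0.0699 out 120 rmax 0.044 ang -145.8
    far dir [-0.0332 -0.0226] -145.8
side jug_small 272 axis [0.427  0.2957] zmax 0.0672 out 27 rmax 0.045 ang -143.0
    far dir [-0.0341 -0.024 ] -144.8
```

View pics/wrist17.png

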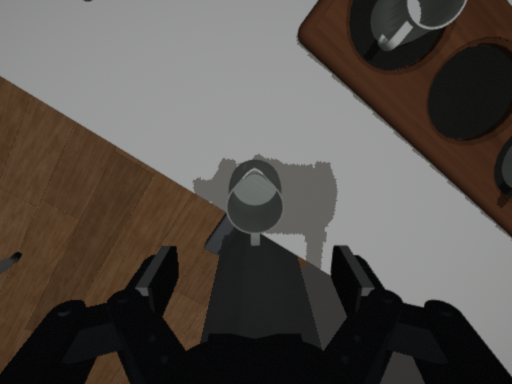

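Small jug centred at (255,195), handle aligned. Descending and gripping.

play_rows(motion=[[[0,0,-0.11],[0,0,0]],[[0,0,-0.19],[0,0,0]],[[0,0,-0.24],[0,0,0]],[[0,0,-0.25],[0,0,0]],[[0,0,-0.25],[0,0,0]]])

```text
time: 26.98
tool_pos: [0.4273, 0.2967, 0.0303]
tcp_rot: [-1.432, 0.763, -0.763]
wrist_force: [-0.2, -0.1, 0.3]
width: 0.999
```

play_rows(motion=[[[0,0,0],[0,0,0]],[[0,0,0],[0,0,0]],[[0,0,0],[0,0,0]],[[0,0,0],[0,0,0]],[[0,0,0],[0,0,0]],[[0,0,0],[0,0,0]],[[0,0,0],[0,0,0]],[[0,0,0],[0,0,0]]], gripper=1, squeeze=40)

```text
time: 27.98
tool_pos: [0.4277, 0.297, 0.0311]
tcp_rot: [-1.431, 0.762, -0.764]
wrist_force: [-1.0, -1.1, 5.4]
width: 0.558
```

play_rows(motion=[[[0,0,0.08],[0,0,0]],[[0,0,0.2],[0,0,0]],[[0.03,-0.02,0.3],[0,0,-0.1]],[[0.12,-0.08,0.3],[0,0,-0.3]],[[0.24,-0.15,0.3],[0,0,-0.5]],[[0.35,-0.22,0.3],[0,0,-0.7]],[[0.43,-0.27,0.3],[0,0,-0.844]],[[0.453,-0.286,0.3],[0,0,-0.844]],[[0.453,-0.286,0.3],[0,0,-0.844]],[[0.453,-0.286,0.3],[0,0,-0.844]]])

```text
time: 29.22
tool_pos: [0.6064, 0.1827, 0.1493]
tcp_rot: [-1.177, 1.261, -1.259]
wrist_force: [-0.8, 0.7, -1.0]
width: 0.561
```

```bash
python3 c.py jug_small .12 18 .608 .182;  python3 - <<'E'
from h import *
im,d=cams.read_camera('wrist'); cv2.imwrite('pics/w18.png',im[:,:,::-1])
E
```

```text
scene z range [0.122  0.1847]
scene 195 axis [0.6037 0.1846] far 0.044 15 176.4
side z range [0.1173 0.1847]
side 126 axis [0.6057 0.1811] far 0.033 5 -120.3
[0.607  0.1828 0.1498] [0.25 0.25 1.78 0.   1.11 1.89] 29.425
```

View pics/w18.png

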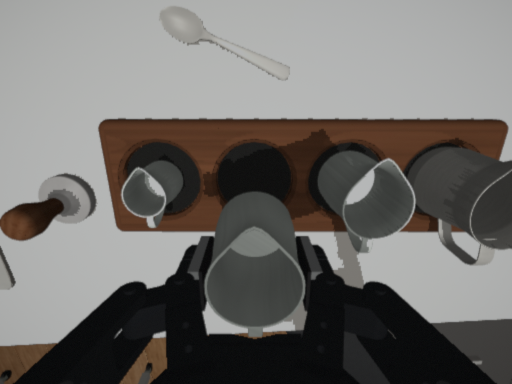

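The small jug hangs over the second recess (254,260), with clear gaps to the mini at (152,188) and the medium at (365,193). Lowering.

play_rows(motion=[[[0.003,0,-0.1],[0,0,0]],[[0.003,0,-0.18],[0,0,0]],[[0.003,0,-0.23],[0,0,0]],[[0.003,0,-0.255],[0,0,0]],[[0.003,0,-0.266],[0,0,0]],[[0.003,0,-0.27],[0,0,0]],[[0.003,0,-0.272],[0,0,0]],[[0.003,0,-0.272],[0,0,0]]])

```text
time: 30.48
tool_pos: [0.6097, 0.1822, 0.0432]
tcp_rot: [-1.174, 1.26, -1.261]
wrist_force: [-3.9, -0.2, 4.8]
width: 0.557
```

```bash
python3 c.py jug_small .012 19 .608 .182; python3 -c "
from h import *
print(bot.read_state()['wrist_force'])"
```

```text
scene z range [0.0132 0.0796]
scene 182 axis [0.6066 0.1844] far 0.043 12 175.8
side z range [0.0135 0.0782]
side 54 axis [0.6079 0.1815] far 0.029 0 nan
[0.6096 0.1822 0.0432] [0.25 0.36 1.85 0.   0.93 1.89] 30.675
[-3.50819633 -0.70077773  4.84508743]c.py:23: RuntimeWarning: Mean of empty slice.
  print(n,len(q),'axis',r.round(4),'far',rr.max().round(3),far.sum(),np.degrees(np.arctan2(*e[far].mean(0)[::-1])).round(1))
  ret = um.true_divide(
```

Contact on the floor. Releasing to a partial opening, for clearance from the neighbours, then up.

play_rows(motion=[[[0,0,0],[0,0,0]],[[0,0,0],[0,0,0]],[[0,0,0],[0,0,0]],[[0,0,0.04],[0,0,0]],[[0,0,0.12],[0,0,0]],[[0,0,0.24],[0,0,0]],[[0,0,0.38],[0,0,0]],[[0,0,0.5],[0,0,0]],[[0,0,0.5],[0,0,0]],[[0,0,0.5],[0,0,0]]], gripper=0.2)

```text
time: 31.92
tool_pos: [0.6089, 0.182, 0.2416]
tcp_rot: [-1.174, 1.261, -1.261]
wrist_force: [-1.0, 0.9, -0.5]
width: 0.801
```

```bash
python3 chk.py 20 jug_mini jug_small jug_medium jug_large tamper sugar_pot stand; python3 -W ignore - <<'E'
from m import *
K,W=cal('wrist'); im,d=cams.read_camera('wrist'); cv2.imwrite('pics/w20.png',im[:,:,::-1]); P=cloud(K,W,d)
for l,(x,y) in {'jug_mini':(.615,.28),'jug_small':(.608,.182),'jug_medium':(.602,.084),'jug_large':(.595,-.014)}.items():
    print(l,[(np.round(toW(W,v['xyz']),3).tolist(),round(v['conf'],2)) for v in cams.mark_of('wrist',l)[:2]])
im=cv2.imread('pics/scene20.png'); cv2.imwrite('pics/scene20c.png',cv2.resize(im[110:260,110:310],None,fx=4,fy=4))
E
for a in "jug_mini .012 a .615 .28" "jug_small .012 b .608 .182" "jug_medium .012 c .602 .084" "jug_large .012 d .595 -.014"; do python3 -W ignore c.py $a; done
```

```text
scene jug_mini []
scene jug_small [([0.608, 0.184, 0.012], 0.88), ([0.586, -0.016, 0.011], 0.47)]
scene jug_medium [([0.601, 0.087, 0.009], 0.94)]
scene jug_large [([0.588, -0.014, 0.008], 0.74)]
scene tamper [([0.595, 0.395, -0.005], 0.97)]
scene sugar_pot [([0.585, -0.126, -0.006], 0.93)]
scene stand [([0.603, 0.133, 0.001], 0.6)]
side jug_mini [([0.617, 0.284, 0.009], 0.68)]
side jug_small [([0.607, 0.182, 0.012], 0.5)]
side jug_medium [([0.601, 0.088, 0.009], 0.92), ([0.588, -0.012, 0.013], 0.3)]
side jug_large [([0.589, -0.011, 0.012], 0.85)]
side tamper [([0.6, 0.397, -0.0], 0.6)]
side sugar_pot [([0.584, -0.129, -0.003], 0.7)]
side stand [([0.602, 0.136, -0.001], 0.59), ([0.615, 0.278, 0.007], 0.33)]
[0.609 0.182 0.241] [0.25 0.18 1.68 0.   1.27 1.89] 32.725
jug_mini [([0.612, 0.28, 0.015], 0.64)]
jug_small [([0.608, 0.186, 0.008], 0.78)]
jug_medium [([0.602, 0.085, 0.011], 0.68)]
jug_large [([0.589, -0.016, 0.007], 0.62)]
scene z range [0.0135 0.068 ]
scene 136 axis [0.6128 0.2826] far 0.034 10 176.6
side z range [0.014 0.067]
side 38 axis [0.6142 0.2809] far 0.026 2 -115.4
[0.609  0.182  0.2409] [0.25 0.18 1.68 0.   1.27 1.89] 33.175
scene z range [0.0126 0.0804]
scene 204 axis [0.6071 0.1843] far 0.045 13 177.5
side z range [0.0133 0.079 ]
side 53 axis [0.6083 0.182 ] far 0.03 0 nan
[0.609  0.182  0.2409] [0.25 0.18 1.68 0.   1.27 1.89] 33.375
scene z range [0.0133 0.0933]
scene 262 axis [0.6    0.0862] far 0.051 13 175.3
side z range [0.0159 0.0926]
side 81 axis [0.6022 0.0822] far 0.034 0 nan
[0.609  0.182  0.2409] [0.25 0.18 1.68 0.   1.27 1.89] 33.575
scene z range [0.0137 0.1038]
scene 373 axis [ 0.595  -0.0126] far 0.064 24 177.4
side z range [0.0192 0.1025]
side 381 axis [ 0.596  -0.0143] far 0.062 2 175.6
[0.609  0.182  0.2409] [0.25 0.18 1.68 0.   1.27 1.89] 33.775
```

View pics/scene20c.png

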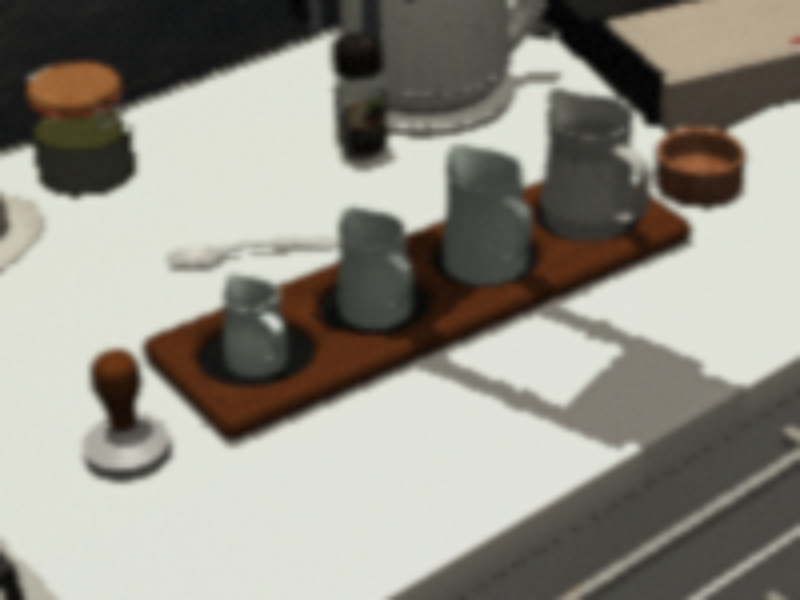

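View pics/w20.png

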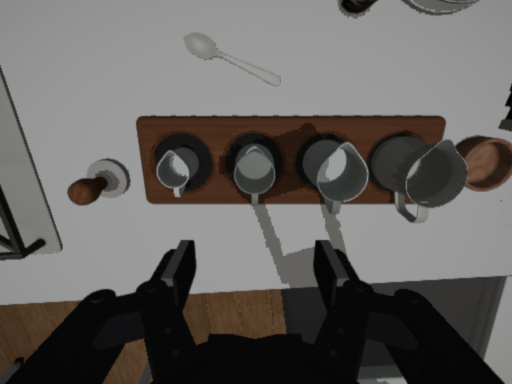

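All four jugs are upright and in order (scene crop: mini (255,335), small (375,270), medium (485,220), large (590,170)). Their handles point to the front, and each rim is 12 mm higher than it was on the worktop. Handing in.

```bash
python3 -c "
from workcell import bot
print(bot.finish_job())"
```

```text
the job is handed in; nothing more can be done
None
```

All four jugs are in the stand and the job is handed in, at about 34 s on the robot's clock. From the tamper's end (+y) they run mini, small, medium, large. I gripped each across the body, turned it so its handle faces the front, lowered it to light floor contact (4–7 N) and released it.

**Last checks before hand-in**
- **Position:** each jug's axis is within about 3 mm of its recess centre.
- **Height:** each rim stands about 12 mm higher than it did on the worktop, which matches the recess floor.
- **Handles:** they point at 175–178°, and straight out to the front is 176°.
- **Upright:** the pictures show all four standing straight; I did not measure the tilt as a number.
- **Tamper and sugar pot:** they are where they were, within a few mm of measurement noise.
- **Robot:** the gripper was open and clear, about 0.24 m above the worktop.

**Checks that disagreed**
- **Large jug's grip width:** it read about 63 mm instead of 66 mm, but the jug hung level and seated properly.
- **Large jug's rim:** the cameras put it about 4–5 mm low, but they did so before the move as well.
- **Mini jug:** in the last look the network missed it in the scene camera. The side and wrist cameras both found it in its recess.
- **Height by network:** single readings ranged from 7 to 15 mm, so I relied on the depth measurements instead.
- **Handle angle from the side camera:** it gave no usable angle for most of the seated jugs, so those figures come from the scene camera.

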